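# Carry the loaded toy scoop out from under the hook rail and tip it into the toy bin

## Robot

A 6-joint arm with a two-finger parallel gripper is mounted at the origin on the work surface. World frame = base frame: x ahead of the robot, y to its left, z up, the work surface at z = 0. Lengths are in mm, angles in rad, forces in N, time in s.
With the tool pointing down it reaches from about 350 to 975 mm from the base axis. Payload 7.1 kg.
Tool frame: the origin (TCP) lies at the very end of the fingers, on their centre line; the grasp point (between the pads) lies 19 mm behind it; x points along the fingers, y is the direction in which the jaws open and shut, and the axes are right-handed (so a half turn about x gives the same grasp; the last joint's range is limited). The gripper opens to 88 mm and grips with 3 to 60 N. Pads are 20 mm wide; open, the fingers measure 115 mm over their backs; the gripper's body (75 mm by 178 mm) begins 61 mm behind the grasp point.
Start: joints at [-0.019, 0.423, 1.63, -0, 1.089, -0.019], TCP at [624.984, 0.026, 222.675] pointing down, gripper open.
Joint ranges: [-3, 3], [-0.9, 2.11], [0.09, 2.58], [-1.31, 4.45], [0.11, 2.69], [-2.54, 2.54]. Speed limits (rad/s): [2.39, 2.39, 3.01, 3.14, 3.14, 3.14].

## Interface

Orientations are given as a rotation vector (axis times angle).
In Python, from workcell import ctrl gives the robot as it stands. The module is installed in compiled form; this text tells all that it offers.
- The arm moves only by the tool carry_out, never from a script. Its argument "commands" is a list of rows, each a list of 6 numbers: the shift along the tool's x, y, z in m, then the turn, a rotation vector about the tool's x, y, z in degrees. In form: [[tx, ty, tz, rx, ry, rz], ...]. A call has 1 to 8 rows; each row shifts and turns the pose as measured when the row begins, along the tool's axes as they then stand; what a row does not reach is not made up. A row lasts 1/8 s, in which the tool goes at most 62.5 mm and 10.7 degrees, less where a joint would pass 70% of its speed; a pose out of reach is approached as far as the arm can. A call with a gripper value outside its range is refused whole. "grip" is the closure, from 0 (fully open) to 1 (shut), set as the call begins (left out, the last holds). The fingers move at their own pace and stop on an object; the grip force is fixed at half the most. Time passes only in rows, so rows that do not move let the fingers close. It gives the time, the measured TCP pose, the force and the opening at its end, in the units of the state.
- ctrl.get_obs(): the state, without advancing time (a new reading comes with each control period).
- ctrl.get_image(name): name is "scene" or "side" or "wrist"; returns a dict with "pixels" (400x640x3 uint8, blue, green, red), "intrinsics" (3x3 intrinsics, pixels), "dist_coeffs" ([k1, k2, p1, p2, k3] as OpenCV has them; the pictures are not rectified), "rvec" (rotation vector, rad) and "tvec" (3), from world to camera coordinates, as OpenCV has them. Camera axes: x right, y down, z forward; pixel columns grow to the right and rows downward; lengths in mm; the calibration is good to about 2 mm. A picture is of the moment at which its call begins. There is no depth.
- ctrl.close_job(): hands the job in, once; it reports no verdict.
The state is a dict: "t": time; "qpos": joint angles; "qvel": joint speeds; "joint_torque": joint torques, N m; "ee_pos": TCP position; "orientation": TCP orientation; "ft_force": force on the tool from outside, world axes, zero at the start; "moment": the same for the moment, N m; "width": finger opening in mm.
Only numpy, scipy, OpenCV 4.12 (cv2) and the standard library are available. Lean on these libraries where they do the work, as an engineer would, in place of code of your own. Each camera call takes 0.05 s, during which the arm holds its last target. There are 200 camera calls.

## Task

Take the loaded bamboo scoop by the carrying loop over its pan, draw it out from under the hook rail and, keeping it level so that nothing spills, set it down on the bench beside the toy bin. Then let go, take it again by its long handle, bring it level over the bin and tip the wooden fish and boat in with the lip held low over the bin. Put the empty scoop back flat on the bench, right way up, and leave the watering can, saucer and block where they are.

Things in the scene. Friction and masses are not known exactly. Their poses are not given: they have to be found in the camera images.
- scoop: Flat bamboo scoop, loose, about 0.18 kg, with the fish and boat loose in its pan. Origin: centre of the pan's underside; z up, +x to the handle, open lip to -x. Pan 150 long (x -75 to 75), 126 wide, floor 4 thick; side walls 4 thick, 30 high (16 near the lip); rear wall 42 high. 280 long over all, 92 high. Upright; starts with its handle between the hanging shovel and rake, under the rail's plank.
- scoop_pan (a point): Middle of the pan's floor, on its upper face, 4 above the scoop's origin; axes as scoop. The toys stay put while the pan is level and start to slide when it is tipped some 26 to 36 degrees; tipped to 50 degrees or more it empties.
- scoop_lip (a point): Middle of the open front edge of the pan, 75 ahead (-x) of the scoop's origin, 2 above the underside.
- scoop_loop (a point): Centre of the carrying loop's bar, which runs across the pan (along the scoop's y), 116 clear between its posts; the bar is 12 thick (along x) and 14 high. It lies at x 15, z 85 from the scoop's origin, near the balance point. The toys below reach up to 42 at most.
- scoop_grip (a point): Centre of the handle: a bar 26 wide (y), 18 high (z), from x 75 to x 205; this point is at x 140, z 34 from the scoop's origin.
- fish_mid (a point): Centre of the wooden fish, 85 long (its x; head to -x), 37 wide, 20 thick, lying flat in the pan. 50 g.
- boat_mid (a point): Centre (half-way up) of the wooden boat, 75 long (its x; bow to -x), 34 wide, 36 high with cabin and funnel, standing in the pan. 55 g.
- rail: Bamboo hook rail, fixed, left or right on the bench. Origin: on the bench where the scoop's pan is parked; +x away from the robot, to the plank. Plank x 117 to 139, 220 long (y), z 125 to 165; posts at y +-101, 18 wide, feet x 108 to 178. Shovel and rake hang fixed before it: x 104 to 112, z from 25 up, y 43 to 89 and -89 to -43, 86 clear between; hooks reach to x 98.
- bin_mouth (a point): Open bamboo toy bin, fixed, on the other side of the bench from the rail; this is the centre of its mouth, level with the rim 90 above the bench. Outside 200 by 200, walls and floor 10 thick; axes along its walls.
- can_mid (a point): Middle of the green plastic watering can, a bystander, 52 above the bench: body 92 across at the foot, 105 high, arched handle on top to 158 high, spout along its +x reaching 92 out, 118 high.
- saucer_mid (a point): Middle of the white ceramic saucer, a bystander, 120 across, 20 high.
- block_mid (a point): Centre of the purple block, a bystander, 70 by 50 by 50 high.
- fish: The wooden fish again; origin at the centre of its underside.
- boat: The wooden boat again; origin at the centre of its underside.
Things that resemble listed ones, but are neither listed nor needed, are in the scene too. What is shaped like the fish but blue, green or white is not meant.

How it is judged:
By the outcome, as a careful person would: the job done as asked, in the order asked, and still so for the second after the job is handed in, with the robot touching nothing.
It also fails if it takes over 72 s, if anything falls off the work surface, if the arm or the gripper's body presses on something with over 40 N, if the wrist force passes 120 N, or if a joint passes its speed limit or range.

## Working session

There is one attempt and no reset: what is moved stays moved. The work goes in short steps, Python scripts to look and compute and a tool call to move; the robot and the scene stay as the last step left them, time stands still between calls to the robot, and variables do not carry over. Pictures are saved under pics/ and viewed, about 8 in all and at most 12, crops included, and the job is handed in when it is done.

Besides the shell and the picture viewer there is one more tool, called after "Call:" as name(argument=value, ...), one argument or row to a line, values as JSON. carry_out: Moves the arm, as the interface text tells. Its arguments: {"type":"object","properties":{"commands":{"type":"array"},"grip":{"type":"number"}},"required":["commands"]}

```bash
mkdir -p pics; cat > h.py <<'E'
import numpy as np, cv2
from workcell import ctrl
def cam(n):
    d=ctrl.get_image(n); d['K']=np.array(d['intrinsics'],float); d['D']=np.array(d['dist_coeffs'],float)
    d['R']=cv2.Rodrigues(np.array(d['rvec'],float))[0]; d['t']=np.array(d['tvec'],float).reshape(3); return d
def ray(d,uv):
    p=cv2.undistortPoints(np.array(uv,float).reshape(-1,1,2),d['K'],d['D']).reshape(-1,2)
    v=np.c_[p,np.ones(len(p))]@d['R']; return -d['R'].T@d['t'],v
def plane(d,uv,z):
    c,v=ray(d,uv); return c+v*((z-c[2])/v[:,2])[:,None]
def tri(a,ua,b,ub):
    c1,v1=ray(a,ua);c2,v2=ray(b,ub);o=[]
    for p,q in zip(v1,v2):
        s=np.linalg.lstsq(np.c_[p,-q],c2-c1,rcond=None)[0];x=c1+p*s[0];y=c2+q*s[1];o.append([*((x+y)/2),np.linalg.norm(x-y)])
    return np.array(o)
def proj(d,P): return cv2.projectPoints(np.array(P,float).reshape(-1,1,3),np.array(d['rvec'],float),d['t'],d['K'],d['D'])[0].reshape(-1,2)
E
python3 - <<'E'
from h import *
for n in('scene','side','wrist'):
    d=cam(n); cv2.imwrite(f'pics/{n}0.png',d['pixels']); print(n,(-d['R'].T@d['t']).round(),d['R'][2].round(2))
o=ctrl.get_obs();print(o)
E
```

```text
scene [1355.  254. 1203.] [-0.58 -0.12 -0.8 ]
side [ 465. 1000.  727.] [ 0.09 -0.82 -0.57]
wrist [624.  74. 384.] [-0.   -0.27 -0.96]
{'t': 0.15, 'qpos': array([-1.90244723e-02,  4.23691238e-01,  1.63047795e+00,  4.20783065e-05,
        1.08861428e+00, -1.90197013e-02]), 'qvel': array([-0.00201223, -0.00296246, -0.00280538, -0.00156388,  0.00087508,
        0.00011543]), 'joint_torque': array([ 9.52650989e-04, -5.44981134e+01, -2.73919362e+01,  6.45430083e-02,
        2.04369903e-02, -3.19723256e-05]), 'ee_pos': array([6.24577710e+02, 3.00045891e-02, 2.22078420e+02]), 'orientation': array([ 1.20869878,  1.2101084 , -1.21006534]), 'ft_force': array([ 0.31774257,  0.30004031, -0.03846554]), 'moment': array([0.01637274, 0.07004922, 0.0120616 ]), 'width': 88.11646539132038}
```

View pics/scene0.png

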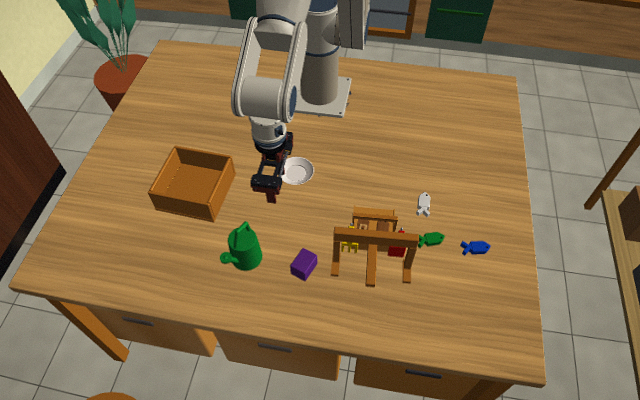

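View pics/side0.png

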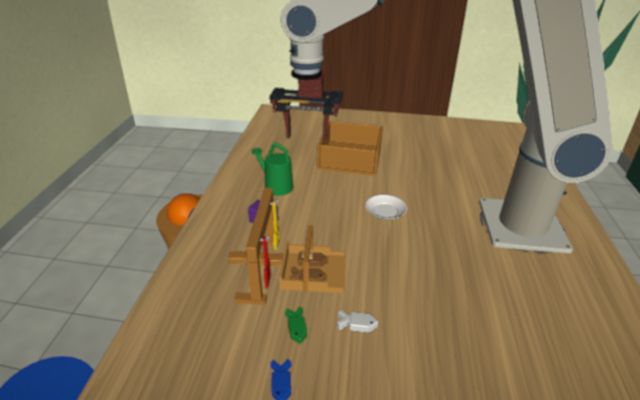

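The scene view shows the rail with the scoop under it at about (375,240) and the bin at (193,183). The can is at (243,248), the block at (304,264) and the saucer at (297,171). The white (424,203), green (431,239) and blue (476,247) fish are decoys. In the side view the scoop pan is at (313,268), with brown toys in it. Next I enlarge both.

```bash
python3 - <<'E'
import cv2,numpy as np
a=cv2.imread('pics/scene0.png')[195:295,320:440];b=cv2.imread('pics/side0.png')[185:305,225:365]
a=cv2.resize(a,None,fx=5,fy=5,interpolation=2)[:, :600]
b=cv2.resize(b,None,fx=5,fy=5,interpolation=2)
cv2.imwrite('pics/ca.png',a);cv2.imwrite('pics/cb.png',b)
E
```

```text
(no output)
```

View pics/ca.png

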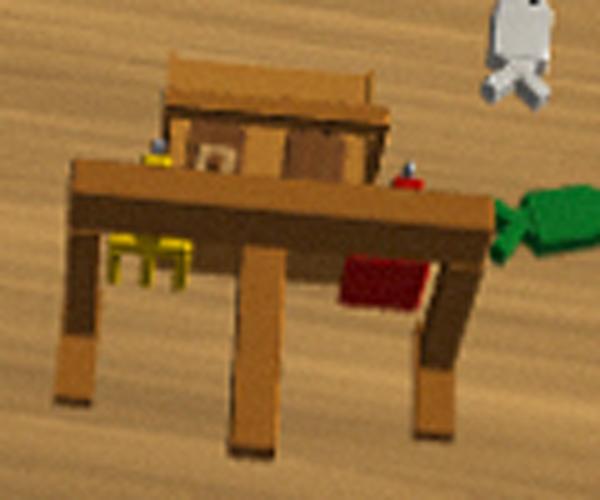

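View pics/cb.png

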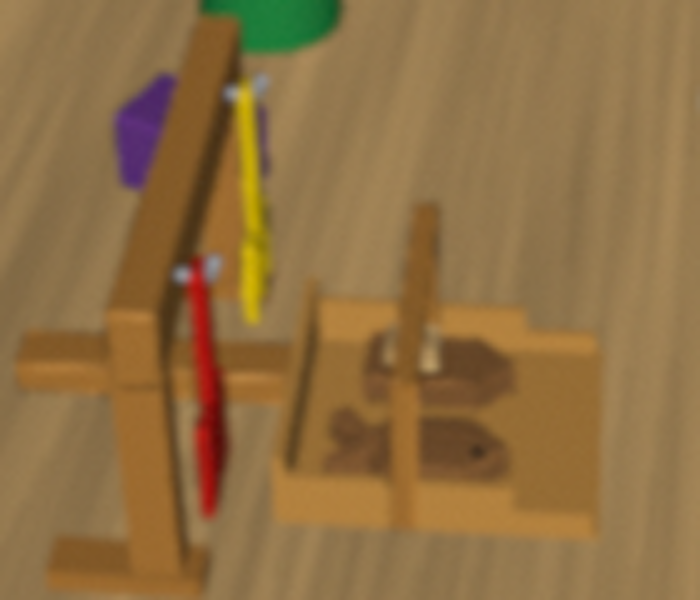

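Scene crop: loop bar from (165,95) to (388,112), plank in front of it, handle end at (253,455). Side crop: pan with the brown fish (420,450) and the brown boat with cream cabin (440,370). These two are the ones meant; the decoys lie outside and are coloured. The loop bar runs (427,205) to (405,385).

```bash
cat > m.py <<'E'
from h import *
S=cam('scene');D=cam('side')
f=lambda L,o:np.array(L)/5.+np.array(o)-.4
sc=lambda L:f(L,(320,195)); sd=lambda L:f(L,(225,185))
pr=lambda n,x:print(n,np.round(x,1).tolist())
pr('plank front/rear top',plane(S,sc([[78,160],[493,198],[72,195],[490,233]]),165))
pr('handle end top z43 corners',plane(S,sc([[233,443],[276,446]]),43))
pr('bar top z92 front(L,R) ',plane(S,sc([[165,92],[388,108]]),92))
pr('side: lip near z0, rear near z0',plane(D,sd([[597,535],[277,521]]),0))
pr('side: lip far z16, rear wall far top z42',plane(D,sd([[598,333],[313,283]]),[16,42]) if 0 else plane(D,sd([[598,333]]),16))
pr('side bar top ends z92',plane(D,sd([[427,203],[405,383]]),92))
pr('side lip near top z16',plane(D,sd([[597,515]]),16))
# bin / bystanders
hsv=cv2.cvtColor(S['pixels'],cv2.COLOR_BGR2HSV)
pr('bin rim scene z90',plane(S,[[178,147],[235,153],[212,219],[150,186]],90))
pr('bin rim side z90',plane(D,[[330,123],[382,126],[380,152],[318,148]],90))
for n,lo,hi,z in(('green',(40,120,40),(85,255,255),52),('purple',(125,100,40),(160,255,255),25)):
    m=cv2.inRange(hsv,lo,hi);k,_,st,c=cv2.connectedComponentsWithStats(m)
    for i in range(1,k):
        if st[i,4]>60: pr(n,[*c[i],*plane(S,[c[i]],z)[0],st[i,4]])
pr('saucer',plane(S,[[297,171]],15))
E
python3 m.py
```

```text
plank front/rear top [[682.0, 168.1, 165.0], [668.0, 383.0, 165.0], [703.8, 168.5, 165.0], [689.5, 382.7, 165.0]]
handle end top z43 corners [[768.1, 269.1, 43.0], [765.9, 292.1, 43.0]]
bar top z92 front(L,R)  [[580.4, 203.6, 92.0], [569.4, 329.8, 92.0]]
side: lip near z0, rear near z0 [[487.2, 322.3, 0.0], [634.3, 334.7, 0.0]]
side: lip far z16, rear wall far top z42 [[497.7, 201.7, 16.0]]
side bar top ends z92 [[583.7, 205.5, 92.0], [574.5, 331.4, 92.0]]
side lip near top z16 [[487.8, 325.0, 16.0]]
bin rim scene z90 [[420.1, -385.0, 90.0], [414.3, -194.4, 90.0], [669.4, -188.2, 90.0], [587.1, -413.3, 90.0]]
bin rim side z90 [[600.6, -387.8, 90.0], [415.7, -393.6, 90.0], [420.5, -197.4, 90.0], [617.6, -192.8, 90.0]]
green [83.3, 21.8, -259.8, -1104.8, 52.0, 978.0]
green [110.0, 14.3, -329.4, -1007.4, 52.0, 538.0]
green [127.7, 14.1, -340.5, -925.7, 52.0, 372.0]
green [460.7, 9.7, -602.1, 522.9, 52.0, 189.0]
green [472.0, 32.6, -435.9, 567.6, 52.0, 70.0]
green [242.8, 248.4, 726.6, -86.1, 52.0, 1299.0]
green [430.5, 238.8, 602.6, 432.6, 52.0, 279.0]
purple [303.6, 264.0, 730.6, 89.0, 25.0, 557.0]
saucer [[392.8, -1.3, 15.0]]
```

Measurements agree. The bar centre is about (580,268), scoop yaw about 4.5°, and the bin centre (514,-293). Handle end, lip and bar give the same pose to within about 3 mm. I'll move above the loop, 5 mm toward the robot so the gripper body clears the plank.

Call:
carry_out(
  commands=[
    [0, -0.008, -0.045, 0, 0, 0],
    [0, -0.008, -0.045, 0, 0, 0],
    [0, -0.008, -0.045, 0, 0, 0],
    [0, -0.008, -0.045, 0, 0, 0],
    [0, -0.008, -0.045, 0, 0, 0],
    [0, -0.009, -0.043, 0, 0, 0],
    [0, 0, 0, -4.5, 0, 0],
    [0, 0, 0, 0, 0, 0],
  ],
  grip=0,
)

```text
t: 1.25
ee_pos: [574.4, 276.1, 221.3]
orientation: [1.151, 1.246, -1.152]
ft_force: [-0.1, -0.3, 0.0]
width: 87.6
```

```bash
cat >> h.py <<'E'
def obs():
    o=ctrl.get_obs();R=cv2.Rodrigues(np.array(o['orientation'],float))[0]
    print('t',round(o['t'],2),'pos',o['ee_pos'].round(1),'q',o['qpos'].round(3),'F',o['ft_force'].round(1),'M',o['moment'].round(2),'w',round(o['width'],1));print(R.round(3).tolist());return o,R
def go(p):
    o,R=obs();print('to go, tool axes mm',(R.T@(np.array(p)-o['ee_pos'])).round(1))
E
python3 - <<'E'
from h import *
go([575,267.5,66])
d=cam('wrist');cv2.imwrite('pics/w1.png',d['pixels'])
E
```

```text
t 1.25 pos [574.4 276.1 221.3] q [0.429 0.443 1.602 0.    1.098 0.351] F [-0.1 -0.3  0. ] M [-0.02  0.02 -0.01] w 87.6
[[-0.001, 0.997, 0.078], [-0.0, 0.078, -0.997], [-1.0, -0.001, 0.0]]
to go, tool axes mm [1.553e+02 1.000e-01 8.600e+00]
```

View pics/w1.png

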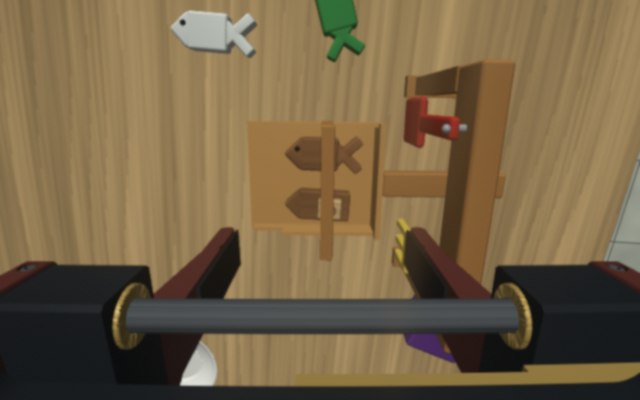

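The wrist view shows the bar from (327,123) to (326,259), the brown fish at (325,153), the boat at (318,205) and the plank top's left edge at (458,66)–(443,265).

```bash
python3 - <<'E'
from h import *
d=cam('wrist')
print(plane(d,[[327.5,124],[326.5,259]],92).round(1), plane(d,[[459,66],[443,265]],165).round(1))
print(plane(d,[[248,122],[251,229]],10).round(1))
E
```

```text
[[573.9 333.4  92. ]
 [583.4 206.1  92. ]] [[651.2 379.2 165. ]
 [664.8 243.5 165. ]]
[[487.7 324.4  10. ]
 [493.7 198.2  10. ]]
```

Call:
carry_out(
  commands=[
    [0.022, -0.001, 0.003, 0, 0, 0],
    [0.025, -0.001, 0.003, 0, 0, 0],
    [0.025, -0.001, 0, 0, 0, 0],
    [0.025, 0, 0, 0, 0, 0],
    [0.025, 0, 0, 0, 0, 0],
    [0.018, 0, 0, 0, 0, 0],
    [0.012, 0, 0, 0, 0, 0],
    [0, 0, 0, 0, 0, 0],
  ],
  grip=0,
)

```text
t: 2.35
ee_pos: [575.4, 264.4, 66.4]
orientation: [1.167, 1.236, -1.163]
ft_force: [-0.0, 0.0, 0.2]
width: 87.8
```

```bash
python3 -c "
from h import *
go([572,269.5,66])"
```

```text
t 2.35 pos [575.4 264.4  66.4] q [0.412 0.634 1.695 0.    0.809 0.352] F [-0.   0.   0.2] M [-0.   -0.05  0.04] w 87.8
[[0.002, 0.998, 0.059], [0.001, 0.059, -0.998], [-1.0, 0.002, -0.001]]
to go, tool axes mm [ 0.4 -3.1 -5.3]
```

Call:
carry_out(
  commands=[
    [0, -0.003, -0.006, -1, 0, 0],
    [0, 0, 0, 0, 0, 0],
    [0, 0, 0, 0, 0, 0],
  ],
  grip=0,
)

```text
t: 2.72
ee_pos: [573.1, 271.4, 68.5]
orientation: [1.156, 1.243, -1.146]
ft_force: [-0.6, -0.6, -0.5]
width: 87.7
```

Call:
carry_out(
  commands=[
    [0, 0, 0, 0, 0, 0],
    [0, 0, 0, 0, 0, 0],
    [0, 0, 0, 0, 0, 0],
    [0, 0, 0, 0, 0, 0],
    [0, 0, 0, 0, 0, 0],
    [0, 0, 0, 0, 0, 0],
  ],
  grip=1,
)

```text
t: 3.48
ee_pos: [573.5, 271.5, 69.2]
orientation: [1.157, 1.242, -1.145]
ft_force: [0.9, -0.0, 0.5]
width: 31.1
```

```bash
python3 -c "
from h import *
go([572,269.5,66])"
```

```text
t 3.48 pos [573.5 271.5  69.2] q [0.423 0.63  1.695 0.    0.809 0.345] F [ 0.9 -0.   0.5] M [0.   0.01 0.01] w 31.1
[[0.007, 0.997, 0.078], [0.003, 0.078, -0.997], [-1.0, 0.007, -0.003]]
to go, tool axes mm [ 3.1 -1.6  1.9]
```

Still closing, so I'll let the fingers finish.

Call:
carry_out(
  commands=[
    [0, 0, 0, 0, 0, 0],
    [0, 0, 0, 0, 0, 0],
    [0, 0, 0, 0, 0, 0],
    [0, 0, 0, 0, 0, 0],
  ],
  grip=1,
)

```text
t: 3.98
ee_pos: [573.9, 271.6, 69.2]
orientation: [1.157, 1.242, -1.145]
ft_force: [0.9, 0.2, -0.7]
width: 11.5
```

Call:
carry_out(
  commands=[
    [-0.004, 0, 0, 0, 0, 0],
    [-0.006, 0, 0, 0, 0, 0],
    [-0.006, 0, 0, 0, 0, 0],
    [0, 0, 0, 0, 0, 0],
  ],
)

```text
t: 4.47
ee_pos: [572.4, 271.0, 85.3]
orientation: [1.155, 1.243, -1.147]
ft_force: [0.7, 1.0, -3.3]
width: 11.6
```

```bash
python3 -c "
from h import *
obs()
a=cam('side')['pixels'][170:310,200:380];b=cam('wrist')['pixels'][100:290,180:480]
cv2.imwrite('pics/g1.png',np.vstack([cv2.resize(a,(600,340)),cv2.resize(b,(600,250))]))"
```

```text
t 4.47 pos [572.4 271.   85.3] q [0.423 0.606 1.691 0.    0.839 0.345] F [ 0.7  1.  -3.3] M [-0.01  0.02  0.03] w 11.6
[[0.004, 0.997, 0.078], [0.002, 0.078, -0.997], [-1.0, 0.004, -0.002]]
```

View pics/g1.png

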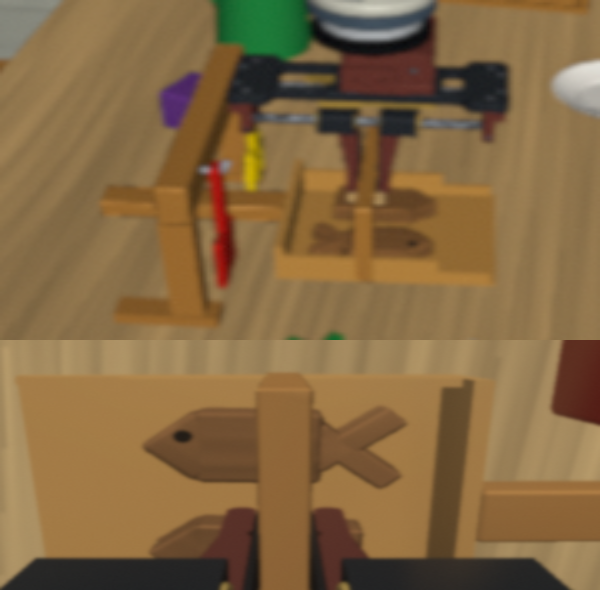

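The grip holds: width 11.6 mm, and the wrist force matches the weight at −3.3 N. The toys are in place. Now I draw the scoop out along the handle.

Call:
carry_out(
  commands=[
    [0, -0.01, 0, 0, 0, 0],
    [0, -0.02, 0, 0, 0, 0],
    [0, -0.025, 0, 0, 0, 0],
    [0, -0.025, 0, 0, 0, 0],
    [0, -0.025, 0, 0, 0, 0],
    [0, -0.025, 0, 0, 0, 0],
    [0, -0.02, 0, 0, 0, 0],
    [0, -0.01, 0, 0, 0, 0],
  ],
)

```text
t: 5.58
ee_pos: [402.7, 256.4, 83.2]
orientation: [1.152, 1.245, -1.152]
ft_force: [0.7, -0.2, -2.8]
width: 12.2
```

```bash
python3 -c "
from h import *
obs()"
```

```text
t 5.58 pos [402.7 256.4  83.2] q [0.542 0.438 2.038 0.    0.665 0.464] F [ 0.7 -0.2 -2.8] M [-0.    0.05  0.01] w 12.2
[[0.0, 0.997, 0.077], [0.0, 0.077, -0.997], [-1.0, 0.0, -0.0]]
```

Call:
carry_out(
  commands=[
    [-0.006, 0, 0, -2, 0, 0],
    [-0.008, 0, 0, -4, 0, 0],
    [-0.008, 0, 0, -6, 0, 0],
    [-0.008, 0, 0, -6, 0, 0],
    [-0.008, 0, 0, -6, 0, 0],
    [-0.008, 0, 0, -6, 0, 0],
    [-0.006, 0, 0, -6, 0, 0],
    [-0.004, 0, 0, -6, 0, 0],
  ],
)

```text
t: 6.58
ee_pos: [409.1, 258.3, 144.8]
orientation: [0.573, 1.489, -0.562]
ft_force: [-0.3, 0.1, -3.9]
width: 11.4
```

Call:
carry_out(
  commands=[
    [0, 0, 0, -6, 0, 0],
    [0, 0, 0, -6, 0, 0],
    [0, 0, 0, -6, 0, 0],
    [0, 0, 0, -6, 0, 0],
    [0, 0, 0, -6, 0, 0],
    [0, 0, 0, -4, 0, 0],
    [0, 0, 0, -2, 0, 0],
    [0, 0, 0, 0, 0, 0],
  ],
)

```text
t: 7.58
ee_pos: [417.7, 260.4, 150.0]
orientation: [0.061, 1.552, -0.045]
ft_force: [-0.6, 0.1, -2.9]
width: 11.7
```

```bash
python3 -c "
from h import *
go([550,-70,130])"
```

```text
t 7.58 pos [417.7 260.4 150. ] q [ 0.534  0.329  1.987 -0.002  0.805 -0.968] F [-0.6  0.1 -2.9] M [-0.01  0.03 -0.01] w 11.7
[[0.019, 0.067, 0.998], [0.009, 0.998, -0.067], [-1.0, 0.011, 0.018]]
to go, tool axes mm [  19.4 -320.9  153.8]
```

Call:
carry_out(
  commands=[
    [0, -0.012, 0.006, -1, 0, 0],
    [0, -0.022, 0.011, -1, 0, 0],
    [0, -0.03, 0.014, -1, 0, 0],
    [0, -0.03, 0.014, -1, 0, 0],
    [0, -0.03, 0.014, 0, 0, 0],
    [0, -0.03, 0.014, 0, 0, 0],
    [0, -0.03, 0.014, 0, 0, 0],
    [0, -0.03, 0.014, 0, 0, 0],
  ],
)

```text
t: 8.57
ee_pos: [523.6, 40.5, 152.9]
orientation: [0.003, 1.545, 0.015]
ft_force: [0.2, 0.4, -3.2]
width: 11.9
```

Call:
carry_out(
  commands=[
    [0, -0.03, 0.014, 0, 0, 0],
    [0, -0.025, 0.012, 0, 0, 0],
    [0, -0.018, 0.009, 0, 0, 0],
    [0, -0.008, 0.005, 0, 0, 0],
    [0, 0, 0, 0, 0, 0],
  ],
)

```text
t: 9.2
ee_pos: [567.8, -45.5, 154.0]
orientation: [0.006, 1.542, 0.011]
ft_force: [0.3, 0.8, -3.5]
width: 11.7
```

```bash
python3 -c "
from h import *
go([550,-70,70])
a=cam('scene');b=cam('side')
cv2.imwrite('pics/s2.png',a['pixels'][100:330,120:480])
cv2.imwrite('pics/s2.png',np.vstack([cv2.resize(a['pixels'][130:290,140:400],(520,320)),cv2.resize(b['pixels'][60:250,200:460],(520,270))]))"
```

```text
t 9.2 pos [567.8 -45.5 154. ] q [-0.109  0.421  1.823  0.018  0.871 -1.695] F [ 0.3  0.8 -3.5] M [ 0.01 -0.01 -0.01] w 11.7
[[0.029, -0.004, 1.0], [0.011, 1.0, 0.003], [-1.0, 0.011, 0.029]]
to go, tool axes mm [ 83.2 -25.3 -20.3]
```

View pics/s2.png

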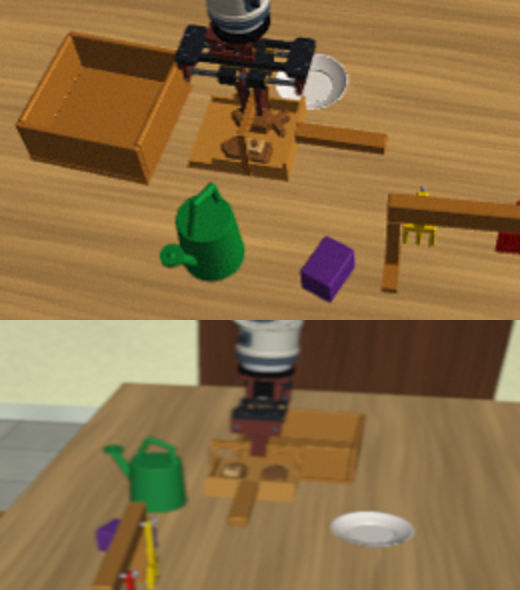

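Scene view: the scoop is level, lip toward the bin at crop (200,140), both toys inside, saucer, can and block untouched. Next I lower it.

Call:
carry_out(
  commands=[
    [0, -0.006, -0.004, 0, 0.8, -0.3],
    [0.006, -0.008, -0.005, 0, 0.8, -0.3],
    [0.014, -0.006, -0.003, 0, 0, 0],
    [0.016, 0, 0, 0, 0, 0],
    [0.016, 0, 0, 0, 0, 0],
    [0.012, 0, 0, 0, 0, 0],
    [0.006, 0, 0, 0, 0, 0],
    [0, 0, 0, 0, 0, 0],
  ],
)

```text
t: 10.3
ee_pos: [552.6, -64.4, 77.1]
orientation: [-0.005, 1.576, 0.006]
ft_force: [-0.5, 0.3, -3.0]
width: 11.7
```

```bash
python3 -c "
from h import *
go([555,-65,69])"
```

```text
t 10.3 pos [552.6 -64.4  77.1] q [-0.137  0.536  1.864 -0.     0.747 -1.714] F [-0.5  0.3 -3. ] M [ 0.04 -0.14 -0.02] w 11.7
[[-0.005, -0.007, 1.0], [0.0, 1.0, 0.007], [-1.0, 0.0, -0.005]]
to go, tool axes mm [ 8.1 -0.6  2.4]
```

Call:
carry_out(
  commands=[
    [0.004, 0, 0, 0, 0, 0],
    [0.004, 0, 0, 0, 0, 0],
    [0.001, 0, 0, 0, 0, 0],
    [0, 0, 0, 0, 0, 0],
  ],
)

```text
t: 10.8
ee_pos: [553.7, -64.7, 69.4]
orientation: [-0.005, 1.573, 0.005]
ft_force: [-0.2, 1.0, -3.2]
width: 11.7
```

```bash
python3 -c "
from h import *
obs()"
```

```text
t 10.8 pos [553.7 -64.7  69.4] q [-1.370e-01  5.490e-01  1.866e+00 -1.000e-03  7.300e-01 -1.714e+00] F [-0.2  1.  -3.2] M [ 0.12 -0.02 -0.01] w 11.7
[[-0.003, -0.007, 1.0], [-0.0, 1.0, 0.007], [-1.0, -0.0, -0.003]]
```

Call:
carry_out(
  commands=[
    [0.0015, 0, 0, 0, 0, 0],
    [0.0015, 0, 0, 0, 0, 0],
    [0, 0, 0, 0, 0, 0],
  ],
)

```text
t: 11.18
ee_pos: [554.1, -65.0, 69.6]
orientation: [-0.006, 1.572, 0.005]
ft_force: [0.2, -0.0, -3.9]
width: 11.9
```

Call:
carry_out(
  commands=[
    [0.004, 0, 0, 0, 0, 0],
    [0.002, 0, 0, 0, 0, 0],
    [0, 0, 0, 0, 0, 0],
  ],
)

```text
t: 11.55
ee_pos: [555.5, -65.3, 68.7]
orientation: [-0.006, 1.569, 0.005]
ft_force: [0.4, -0.6, -3.2]
width: 12.1
```

Call:
carry_out(
  commands=[
    [0.004, 0, 0, 0, 0, 0],
    [0.003, 0, 0, 0, 0, 0],
    [0.002, 0, 0, 0, 0, 0],
  ],
)

```text
t: 11.92
ee_pos: [556.9, -65.4, 67.2]
orientation: [-0.007, 1.566, 0.004]
ft_force: [-9.2, 0.6, 19.5]
width: 11.3
```

Call:
carry_out(
  commands=[
    [0, 0, 0, 0, 0, 0],
    [0, 0, 0, 0, 0, 0],
  ],
)

```text
t: 12.18
ee_pos: [557.2, -65.6, 67.3]
orientation: [-0.007, 1.566, 0.004]
ft_force: [-1.5, -1.5, 1.5]
width: 12.0
```

Call:
carry_out(
  commands=[
    [0, 0, 0, 0, 0, 0],
    [0, 0, 0, 0, 0, 0],
    [0, 0, 0, 0, 0, 0],
    [0, 0, 0, 0, 0, 0],
    [0, 0, 0, 0, 0, 0],
    [0, 0, 0, 0, 0, 0],
    [0, 0, 0, 0, 0, 0],
  ],
  grip=0,
)

```text
t: 13.05
ee_pos: [557.8, -65.4, 66.3]
orientation: [-0.007, 1.565, 0.004]
ft_force: [0.3, -0.2, 0.2]
width: 77.9
```

Call:
carry_out(
  commands=[
    [-0.015, 0, 0, 0, 0, 0],
    [-0.02, 0, 0, 0, 0, 0],
    [-0.025, 0, 0, 0, 0, 0],
    [-0.03, 0, 0, 0, 0, 0],
    [-0.01, 0.03, 0, 0, 0, 0],
    [0, 0.03, 0, 0, 0, 0],
    [0, 0.03, 0, 0, 0, 0],
    [0, 0.03, 0, 0, 0, 0],
  ],
)

```text
t: 14.05
ee_pos: [558.3, 56.0, 177.9]
orientation: [-0.004, 1.558, 0.001]
ft_force: [0.2, 0.7, 0.8]
width: 88.0
```

Call:
carry_out(
  commands=[
    [0, 0, 0, 9, 0, 0],
    [0, 0, 0, 10, 0, 0],
    [0, 0, 0, 10, 0, 0],
    [0, 0, 0, 10, 0, 0],
    [0, 0, 0, 10, 0, 0],
    [0, 0, 0, 10, 0, 0],
    [0, 0, 0, 10, 0, 0],
    [0, 0, 0, 10, 0, 0],
  ],
)

```text
t: 15.05
ee_pos: [559.3, 59.0, 187.4]
orientation: [1.103, 1.261, -1.08]
ft_force: [0.3, 0.5, 0.9]
width: 87.8
```

```bash
python3 -c "
from h import *
go([556,60,15])
b=cam('scene');d=cam('wrist')
cv2.imwrite('pics/s3.png',np.vstack([cv2.resize(b['pixels'][130:270,190:390],(600,340))[:,:],cv2.resize(d['pixels'],(600,250))]))"
```

```text
t 15.05 pos [559.3  59.  187.4] q [ 0.085  0.367  1.813 -0.003  0.94  -0.067] F [0.3 0.5 0.9] M [-0.04 -0.01 -0.03] w 87.8
[[0.022, 0.988, 0.154], [-0.001, 0.154, -0.988], [-1.0, 0.022, 0.004]]
to go, tool axes mm [172.2  -6.8  -2.2]
```

View pics/s3.png

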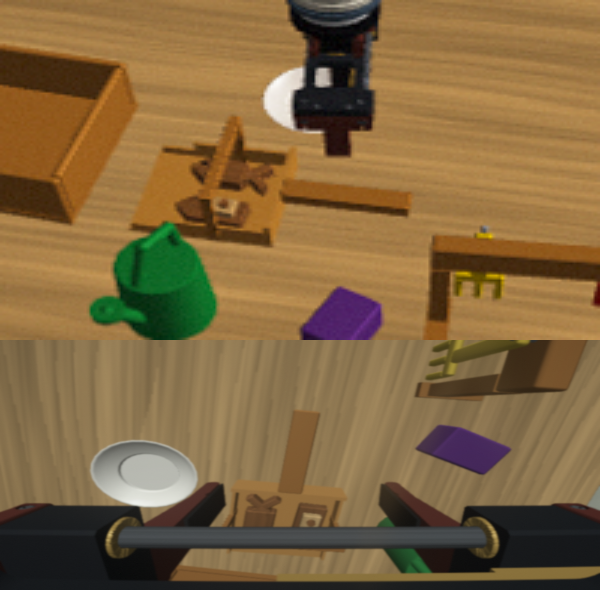

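Scoop upright with both toys in. Handle visible in the wrist view: its end is at crop (307,411) and its root at (295,488). Next: measure the handle and, from the logged joint readings, fit the arm's geometry so I can check the tipping pose against the joint ranges.

```bash
cat > kin.py <<'E'
import numpy as np
from scipy.optimize import least_squares
from scipy.spatial.transform import Rotation as Ro
Q=np.array([[-.019,.4237,1.6305,0,1.0886,-.019],[.429,.443,1.602,0,1.098,.351],[.412,.634,1.695,0,.809,.352],[.423,.606,1.691,0,.839,.345],[.542,.438,2.038,0,.665,.464],[-.137,.536,1.864,0,.747,-1.714],[-.137,.549,1.866,0,.73,-1.714],[.085,.367,1.813,-.003,.94,-.067],[.534,.329,1.987,-.002,.805,-.968]])
P=np.array([[624.6,0,222.1],[574.4,276.1,221.3],[575.4,264.4,66.4],[572.4,271,85.3],[402.7,256.4,83.2],[552.6,-64.4,77.1],[553.7,-64.7,69.4],[559.3,59,187.4],[417.7,260.4,150]])
rz=lambda a:Ro.from_euler('z',a);ry=lambda a:Ro.from_euler('y',a)
def fk(p,q,s4=1):
    a1,L1,L2,ph,d1,lat,L6=p
    A=rz(q[0]);W=A.apply([a1,lat,d1])+(A*ry(q[1])).apply([0,0,L1])
    W=W+(A*ry(q[1]+q[2]+ph)).apply([0,0,L2])
    T=A*ry(q[1]+q[2])*rz(s4*q[3])*ry(q[4])*rz(q[5])   # tool x = local z
    return W+T.apply([0,0,L6]),T
def fit(L6=250):
    f=lambda p:np.concatenate([fk([*p,L6],q)[0]-x for q,x in zip(Q,P)])
    r=least_squares(f,[0,500,500,0,300,12],x_scale=[50,500,500,.1,300,10]);return [*r.x,L6],np.abs(r.fun).max()
E
python3 - <<'E'
from h import *;from kin import *
d=cam('wrist')
e=plane(d,[[315.7,112],[340,115],[299.7,236],[329.6,238]],43);print(e.round(1))
p,err=fit();print(np.round(p,2),err)
o,R=obs();x,T=fk(p,o['qpos']);print(x.round(1));M=T.as_matrix();print(np.c_[M[:,2],M[:,0],M[:,1]].round(3).tolist())
E
```

```text
[[545.7 124.1  43. ]
 [567.7 125.   43. ]
 [548.4   3.5  43. ]
 [578.1   5.8  43. ]]
[9.3000e-01 5.5971e+02 4.9199e+02 1.6000e-01 2.5619e+02 1.1880e+01
 2.5000e+02] 0.8708993177283446
t 15.2 pos [559.3  59.  187.1] q [ 0.085  0.368  1.813 -0.003  0.939 -0.076] F [-0.2  0.5  0.2] M [ 0.   -0.07  0.  ] w 88.1
[[0.022, 0.986, 0.163], [-0.001, 0.163, -0.987], [-1.0, 0.021, 0.004]]
[558.6  59.1 187. ]
[[0.022, -0.986, -0.163], [-0.001, -0.163, 0.987], [-1.0, -0.021, -0.004]]
```

```bash
cat > tip.py <<'E'
from kin import *
p,_=fit()
lip=np.array([516,-258,108.])
def pose(th,lip=lip,yaw=np.pi/2):
    S=rz(yaw)*ry(-th); X=lip+S.apply([215,0,13]); m=S.as_matrix()
    return X,np.c_[-m[:,2],-m[:,1],-m[:,0]]
def ik(X,R,q0):
    def f(q):
        x,T=fk(p,q);M=T.as_matrix();return np.r_[(x-X)/100,(np.c_[M[:,2],-M[:,0],-M[:,1]]-R).ravel()]
    r=least_squares(f,q0);return r.x,np.abs(r.fun).max()
if __name__=='__main__':
    for L6 in(200,250,300):
        p[:]=fit(L6)[0]; q=np.array([-.1,.4,1.8,.01,.95,-.1])
        for t in range(0,66,13):
            q,e=ik(*pose(np.radians(t)),q);print(L6,t,pose(np.radians(t))[0].round(),q.round(2),round(e,4))
E
python3 tip.py
```

```text
200 0 [516. -43. 121.] [-0.11  0.42  1.94 -0.    0.79 -0.11] 0.0
200 13 [516. -51. 169.] [-0.21  0.36  1.9   0.27  0.95 -0.37] 0.0
200 26 [516. -70. 214.] [-0.32  0.33  1.85  0.47  1.16 -0.55] 0.0
200 39 [516. -99. 253.] [-0.43  0.35  1.78  0.62  1.38 -0.67] 0.0
200 52 [ 516. -136.  285.] [-0.54  0.39  1.71  0.74  1.6  -0.74] 0.0
200 65 [ 516. -179.  308.] [-0.63  0.46  1.64  0.86  1.82 -0.77] 0.0
250 0 [516. -43. 121.] [-0.11  0.42  1.94 -0.    0.79 -0.11] 0.0
250 13 [516. -51. 169.] [-0.23  0.36  1.89  0.27  0.96 -0.39] 0.0
250 26 [516. -70. 214.] [-0.36  0.35  1.83  0.46  1.17 -0.59] 0.0
250 39 [516. -99. 253.] [-0.48  0.38  1.76  0.6   1.39 -0.71] 0.0
250 52 [ 516. -136.  285.] [-0.59  0.45  1.68  0.71  1.62 -0.79] 0.0
250 65 [ 516. -179.  308.] [-0.68  0.53  1.6   0.81  1.83 -0.82] 0.0
300 0 [516. -43. 121.] [-0.11  0.42  1.94  0.    0.79 -0.11] 0.0
300 13 [516. -51. 169.] [-0.25  0.37  1.89  0.27  0.96 -0.41] 0.0
300 26 [516. -70. 214.] [-0.39  0.37  1.82  0.45  1.18 -0.62] 0.0
300 39 [516. -99. 253.] [-0.53  0.42  1.74  0.58  1.41 -0.75] 0.0
300 52 [ 516. -136.  285.] [-0.64  0.5   1.64  0.68  1.64 -0.83] 0.0
300 65 [ 516. -179.  308.] [-0.74  0.61  1.54  0.77  1.85 -0.87] 0.0
```

All tipping poses are well inside the joint ranges. I'll grip the handle nearer the pan, about 105 along, to reduce the sagging moment.

Call:
carry_out(
  commands=[
    [0, 0, 0.01, 8, 0, 0],
    [0.02, 0, 0.012, 0, 1.2, 0],
    [0.025, 0, 0.012, 0, 0, 0],
    [0.025, 0, 0, 0, 0, 0],
    [0.03, 0, 0, 0, 0, 0],
    [0.02, 0, 0, 0, 0, 0],
    [0, 0, 0, 0, 0, 0],
  ],
)

```text
t: 16.08
ee_pos: [566.4, 26.2, 67.8]
orientation: [1.2, 1.227, -1.143]
ft_force: [-0.7, 0.5, 0.2]
width: 88.0
```

```bash
python3 -c "
from h import *
go([559,25,15])"
```

```text
t 16.07 pos [566.4  26.2  67.8] q [ 0.014  0.552  1.866  0.032  0.697 -0.06 ] F [-0.7  0.5  0.2] M [0.02 0.02 0.01] w 88.0
[[0.027, 0.998, 0.05], [0.021, 0.049, -0.999], [-0.999, 0.028, -0.02]]
to go, tool axes mm [52.5 -8.9  1.9]
```

Call:
carry_out(
  commands=[
    [0.008, -0.005, 0.001, 1, -1.2, -1.6],
    [0.016, -0.003, 0, 0, 0, 0],
    [0.016, 0, 0, 0, 0, 0],
    [0.012, 0, 0, 0, 0, 0],
    [0, 0, 0, 0, 0, 0],
  ],
)

```text
t: 16.7
ee_pos: [560.1, 24.9, 15.5]
orientation: [1.182, 1.224, -1.179]
ft_force: [-0.4, -0.5, -0.3]
width: 88.1
```

```bash
python3 -c "
from h import *
go([559,25,15])"
```

```text
t 16.7 pos [560.1  24.9  15.5] q [ 2.400e-02  6.430e-01  1.871e+00 -1.000e-03  6.240e-01 -1.400e-02] F [-0.4 -0.5 -0.3] M [-0.06 -0.01  0.01] w 88.1
[[0.003, 0.999, 0.039], [-0.001, 0.039, -0.999], [-1.0, 0.003, 0.001]]
to go, tool axes mm [ 0.5 -1.1 -0.2]
```

Aligned. Closing on the handle.

Call:
carry_out(
  commands=[
    [0, 0, 0, 0.8, 0, 0],
    [0, 0, 0, 0, 0, 0],
    [0, 0, 0, 0, 0, 0],
    [0, 0, 0, 0, 0, 0],
    [0, 0, 0, 0, 0, 0],
    [0, 0, 0, 0, 0, 0],
    [0, 0, 0, 0, 0, 0],
    [0, 0, 0, 0, 0, 0],
  ],
  grip=1,
)

```text
t: 17.7
ee_pos: [560.8, 24.9, 16.7]
orientation: [1.194, 1.216, -1.189]
ft_force: [-0.2, -0.3, 0.1]
width: 26.1
```

Call:
carry_out(
  commands=[
    [0, 0, 0, 0, 0, 0],
    [-0.005, 0, 0, 0, 0, 0],
    [-0.008, 0, 0, 0, 0, 0],
    [-0.01, 0, 0, 0, 0, 0],
    [-0.008, 0, 0, 0, 0, 0],
    [0, 0, 0, 0, 0, 0],
  ],
)

```text
t: 18.45
ee_pos: [560.4, 24.9, 49.7]
orientation: [1.194, 1.217, -1.189]
ft_force: [0.1, -0.1, -3.0]
width: 25.8
```

```bash
python3 -c "
from h import *
obs()
b=cam('scene');d=cam('side')
cv2.imwrite('pics/s4.png',np.vstack([cv2.resize(b['pixels'][130:270,190:390],(600,340)),cv2.resize(d['pixels'][100:260,230:450],(360,260)).repeat(1,1)]) if 0 else np.hstack([cv2.resize(b['pixels'][130:270,190:330],(390,390)),cv2.resize(d['pixels'][110:260,250:400],(390,390))]))"
```

```text
t 18.45 pos [560.4  24.9  49.7] q [ 2.300e-02  5.830e-01  1.867e+00 -1.000e-03  6.860e-01  0.000e+00] F [ 0.1 -0.1 -3. ] M [ 0.25  0.05 -0.  ] w 25.8
[[0.005, 1.0, 0.023], [-0.0, 0.023, -1.0], [-1.0, 0.005, 0.0]]
```

View pics/s4.png

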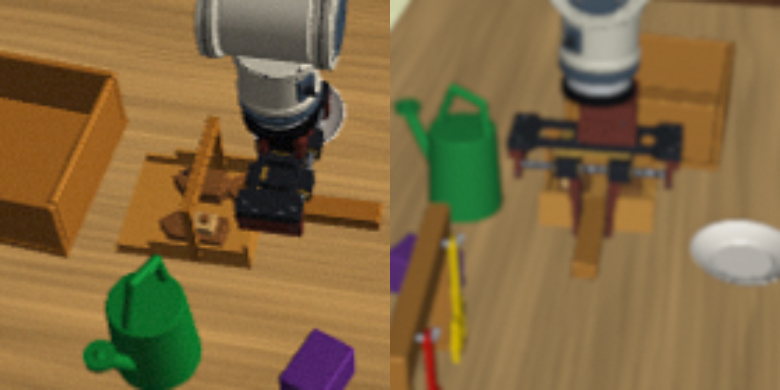

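Held by the handle: −3.0 N and 0.25 Nm, both as expected, and it looks level with both toys in. Raise it and carry it over the bin.

Call:
carry_out(
  commands=[
    [-0.01, 0, 0, 0, 0, 0],
    [-0.015, 0, 0, 0, 0, 0],
    [-0.018, 0, 0, 0, 0, 0],
    [-0.018, 0, 0, 0, 0, 0],
    [-0.014, -0.005, 0.01, 0, 0, 0],
    [-0.005, -0.009, 0.02, 0, 0, 0],
    [0, -0.01, 0.022, 0, 0, 0],
    [0, -0.009, 0.022, 0, 0, 0],
  ],
)

```text
t: 19.55
ee_pos: [527.7, -52.2, 137.8]
orientation: [1.192, 1.216, -1.185]
ft_force: [0.9, 0.0, -3.5]
width: 25.7
```

Call:
carry_out(
  commands=[
    [0, -0.006, 0.016, 0, 0, 0],
    [0, -0.003, 0.008, 0, 0, 0],
    [0, 0, 0, 0, 0, 0],
  ],
)

```text
t: 19.92
ee_pos: [518.1, -79.3, 139.1]
orientation: [1.195, 1.214, -1.187]
ft_force: [0.1, -0.1, -3.1]
width: 25.8
```

```bash
python3 -c "
from h import *
o,R=obs();go([516,-78,125])
x=o['ee_pos'];S=np.c_[-R[:,2],-R[:,1],-R[:,0]]
P=lambda s:x+S@(np.array(s)-[105,0,15.])
a=cam('scene');b=cam('side')
pts=np.array([P(s) for s in([-75,63,0],[-75,-63,0],[15,63,92],[15,-63,92],[75,63,42],[205,0,43])]);print(pts.round())
for c in(a,b):
    for i,u in enumerate(proj(c,pts)): cv2.circle(c['pixels'],tuple(np.round(u).astype(int).tolist()),1,(255,0,255) if i<2 else (255,255,0),-1)
cv2.imwrite('pics/s5.png',np.hstack([cv2.resize(a['pixels'][120:260,140:300],(448,392)),cv2.resize(b['pixels'][90:230,280:400],(336,392))]))"
```

```text
t 19.93 pos [518.1 -79.3 139.1] q [-0.175  0.393  1.917  0.     0.824 -0.199] F [ 0.1 -0.1 -3.1] M [0.23 0.05 0.02] w 25.8
[[0.008, 1.0, 0.023], [-0.001, 0.023, -1.0], [-1.0, 0.008, 0.001]]
t 19.93 pos [518.1 -79.3 139.1] q [-0.175  0.393  1.917  0.     0.824 -0.199] F [ 0.1 -0.1 -3.1] M [0.23 0.05 0.02] w 25.8
[[0.008, 1.0, 0.023], [-0.001, 0.023, -1.0], [-1.0, 0.008, 0.001]]
to go, tool axes mm [14.1 -2.2 -1.4]
[[ 459. -261.  124.]
 [ 585. -258.  125.]
 [ 457. -171.  216.]
 [ 583. -168.  217.]
 [ 456. -111.  166.]
 [ 516.   21.  167.]]
```

View pics/s5.png

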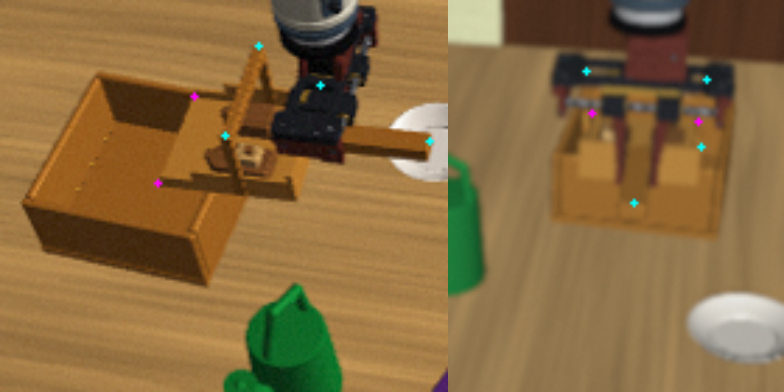

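The predicted points match the image: lip corners at crop (195,97) and (158,184), loop bar ends at (259,46) and (225,136). So there is no sag. The lip is centred over the bin. Now lower it and begin tipping about the lip.

Call:
carry_out(
  commands=[
    [0.01, -0.003, 0, 0, 0, 0],
    [0.01, -0.003, 0, 0, 0, 0],
    [0.002, 0, 0, 0, 0, 0],
    [-0.009, 0, 0.001, 0, 3, 0],
    [-0.019, 0, 0.002, 0, 6, 0],
    [-0.019, 0, 0.002, 0, 6, 0],
    [-0.009, 0, 0.001, 0, 3, 0],
    [0, 0, 0, 0, 0, 0],
  ],
)

```text
t: 21.02
ee_pos: [511.9, -88.9, 169.2]
orientation: [1.419, 1.457, -1.016]
ft_force: [-1.1, -0.7, -3.3]
width: 25.6
```

```bash
cat >> h.py <<'E'
def lip():
    o,R=obs();S=np.c_[-R[:,2],-R[:,1],-R[:,0]]
    P=lambda s:o['ee_pos']+S@(np.array(s)-[105,0,15.])
    print('lip',P([-75,0,2]).round(1),'tip deg',np.degrees(np.arcsin(S[2,0])).round(1),'roll',np.degrees(np.arcsin(S[2,1])).round(1),'lip corners z',P([-75,63,0])[2].round(),P([-75,-63,0])[2].round());return P
E
python3 -c "
from h import *
lip()"
```

```text
t 21.02 pos [511.9 -88.9 169.2] q [-0.371  0.403  1.856  0.348  1.036 -0.604] F [-1.1 -0.7 -3.3] M [-0.1   0.01 -0.01] w 25.6
[[-0.005, 1.0, 0.03], [0.317, 0.03, -0.948], [-0.948, 0.005, -0.317]]
lip [ 517.2 -255.4   99.7] tip deg 18.5 roll -0.3 lip corners z 98.0 98.0
```

Call:
carry_out(
  commands=[
    [-0.019, 0, 0.002, 0, 6, 0],
    [-0.025, 0, 0.004, 0, 8, 0],
    [-0.025, 0, 0.004, 0, 8, 0],
    [-0.025, 0, 0.004, 0, 8, 0],
    [-0.025, 0, 0.004, 0, 8, 0],
    [-0.019, 0, 0.003, 0, 6, 0],
    [0, 0, 0, 0, 0, 0],
    [0, 0, 0, 0, 0, 0],
  ],
)

```text
t: 22.02
ee_pos: [514.2, -184.1, 260.8]
orientation: [1.919, 1.996, -0.465]
ft_force: [0.2, -0.0, -1.3]
width: 26.2
```

```bash
python3 -c "
from h import *
lip()
a=cam('scene');b=cam('side')
cv2.imwrite('pics/s6.png',np.hstack([cv2.resize(a['pixels'][100:240,140:300],(448,392)),cv2.resize(b['pixels'][50:190,280:400],(336,392))]))"
```

```text
t 22.02 pos [ 514.2 -184.1  260.8] q [-0.736  0.678  1.526  0.713  1.808 -0.933] F [ 0.2 -0.  -1.3] M [-0.61 -0.01 -0.01] w 26.2
[[-0.036, 0.999, 0.013], [0.891, 0.038, -0.453], [-0.453, -0.005, -0.891]]
lip [ 516.  -254.    94.5] tip deg 63.0 roll 0.3 lip corners z 94.0 93.0
```

View pics/s6.png

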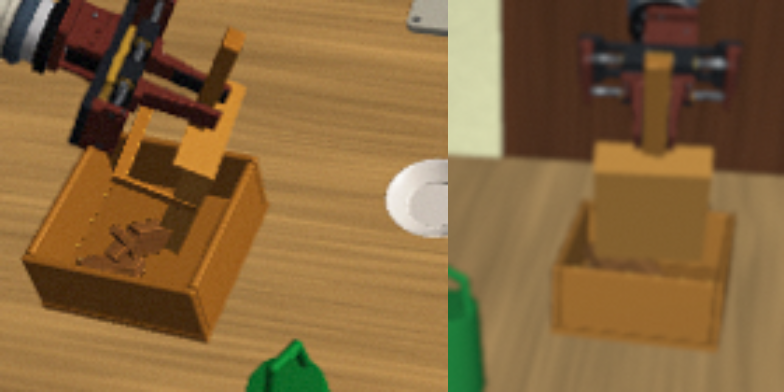

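Both toys lie in the bin (crop (135,245)) and the pan is empty. The wrist force has dropped to −1.3 N. Raise the scoop, then level it.

Call:
carry_out(
  commands=[
    [-0.007, 0, -0.013, 0, 0, 0],
    [-0.009, 0, -0.017, 0, 0, 0],
    [0.019, 0, 0, 0, -6, 0],
    [0.025, 0, 0, 0, -8, 0],
    [0.025, 0, 0, 0, -8, 0],
    [0.025, 0, 0, 0, -8, 0],
    [0.025, 0, 0, 0, -8, 0],
    [0.022, 0, 0, 0, -7, 0],
  ],
)

```text
t: 23.12
ee_pos: [514.3, -87.7, 208.7]
orientation: [1.39, 1.426, -1.026]
ft_force: [-0.4, 0.7, -1.8]
width: 26.0
```

```bash
python3 -c "
from h import *
lip()"
```

```text
t 23.12 pos [514.3 -87.7 208.7] q [-0.35   0.336  1.835  0.304  1.086 -0.546] F [-0.4  0.7 -1.8] M [-0.18  0.    0.05] w 26.0
[[0.003, 0.999, 0.039], [0.281, 0.036, -0.959], [-0.96, 0.014, -0.28]]
lip [ 521.3 -256.7  145.8] tip deg 16.3 roll -0.8 lip corners z 143.0 145.0
```

Call:
carry_out(
  commands=[
    [0.012, 0, 0, 0, -6, 0],
    [0.012, 0, 0, 0, -6, 0],
    [0.006, 0, 0, 0.8, -4, -0.5],
    [0, 0.008, -0.015, 0, 0, 0],
    [0, 0.012, -0.028, 0, 0, 0],
    [0, 0.012, -0.028, 0, 0, 0],
    [0, 0.01, -0.022, 0, 0, 0],
    [0, 0, -0.008, 0, 0, 0],
  ],
)

```text
t: 24.12
ee_pos: [558.8, 30.8, 191.9]
orientation: [1.208, 1.209, -1.178]
ft_force: [-0.5, 0.5, -1.8]
width: 25.7
```

```bash
python3 -c "
from h import *
lip();go([560,25,17])"
```

```text
t 24.12 pos [558.8  30.8 191.9] q [0.031 0.358 1.814 0.007 0.95  0.007] F [-0.5  0.5 -1.8] M [0.14 0.03 0.03] w 25.7
[[0.019, 1.0, 0.02], [0.006, 0.02, -1.0], [-1.0, 0.019, -0.006]]
lip [ 562.6 -149.1  177.9] tip deg 0.3 roll -1.1 lip corners z 175.0 177.0
t 24.12 pos [558.8  30.8 191.9] q [0.031 0.358 1.814 0.007 0.95  0.007] F [-0.5  0.5 -1.8] M [0.14 0.03 0.03] w 25.7
[[0.019, 1.0, 0.02], [0.006, 0.02, -1.0], [-1.0, 0.019, -0.006]]
to go, tool axes mm [174.9  -2.3   6.8]
```

Call:
carry_out(
  commands=[
    [0.015, 0, 0, 0, -0.3, -1.1],
    [0.025, 0, 0, 0, 0, 0],
    [0.028, 0, 0, 0, 0, 0],
    [0.028, 0, 0, 0, 0, 0],
    [0.025, 0, 0, 0, 0, 0],
    [0.018, 0, 0, 0, 0, 0],
    [0.006, 0, 0, 0, 0, 0],
    [0, 0, 0, 0, 0, 0],
  ],
)

```text
t: 25.12
ee_pos: [557.1, 27.2, 40.1]
orientation: [1.197, 1.222, -1.202]
ft_force: [0.9, 0.1, -1.5]
width: 25.8
```

```bash
python3 -c "
from h import *
lip();go([560,25,17])"
```

```text
t 25.12 pos [557.1  27.2  40.1] q [0.026 0.6   1.869 0.004 0.68  0.009] F [ 0.9  0.1 -1.5] M [ 0.07 -0.06 -0.  ] w 25.8
[[-0.006, 1.0, 0.015], [0.002, 0.015, -1.0], [-1.0, -0.006, -0.002]]
lip [ 559.6 -152.7   26.7] tip deg 0.1 roll 0.4 lip corners z 25.0 24.0
t 25.12 pos [557.1  27.2  40.1] q [0.026 0.6   1.869 0.004 0.68  0.009] F [ 0.9  0.1 -1.5] M [ 0.07 -0.06 -0.  ] w 25.8
[[-0.006, 1.0, 0.015], [0.002, 0.015, -1.0], [-1.0, -0.006, -0.002]]
to go, tool axes mm [23.1  3.   2.3]
```

Call:
carry_out(
  commands=[
    [0.01, 0, 0, 0, 0, 0],
    [0.008, 0, 0, 0, 0, 0],
    [0.004, 0, 0, 0, 0, 0],
    [0.003, 0, 0, 0, 0, 0],
    [0, 0, 0, 0, 0, 0],
  ],
)

```text
t: 25.75
ee_pos: [558.8, 27.8, 16.3]
orientation: [1.199, 1.22, -1.199]
ft_force: [0.2, -0.3, -2.2]
width: 26.0
```

Call:
carry_out(
  commands=[
    [0.004, 0, 0, 0, 0, 0],
    [0.002, 0, 0, 0, 0, 0],
    [0, 0, 0, 0, 0, 0],
    [0, 0, 0, 0, 0, 0],
  ],
)

```text
t: 26.25
ee_pos: [559.3, 29.5, 13.2]
orientation: [1.201, 1.22, -1.197]
ft_force: [0.5, 0.8, -1.5]
width: 26.0
```

Call:
carry_out(
  commands=[
    [0.004, 0, 0, 0, 0, 0],
    [0.002, 0, 0, 0, 0, 0],
    [0, 0, 0, 0, 0, 0],
  ],
)

```text
t: 26.62
ee_pos: [559.5, 31.1, 9.4]
orientation: [1.203, 1.221, -1.196]
ft_force: [-0.1, -0.4, -0.2]
width: 25.7
```

```bash
python3 -c "
from h import *
lip()"
```

```text
t 26.62 pos [559.5  31.1   9.4] q [0.031 0.654 1.87  0.01  0.618 0.009] F [-0.1 -0.4 -0.2] M [-0.15  0.07 -0.05] w 25.7
[[-0.001, 1.0, 0.014], [0.006, 0.014, -1.0], [-1.0, -0.001, -0.006]]
lip [ 562.  -148.8   -4.6] tip deg 0.3 roll 0.0 lip corners z -7.0 -7.0
```

Call:
carry_out(
  commands=[
    [0, 0, 0, 0, 0, 0],
    [0, 0, 0, 0, 0, 0],
    [0, 0, 0, 0, 0, 0],
    [0, 0, 0, 0, 0, 0],
    [0, 0, 0, 0, 0, 0],
    [0, 0, 0, 0, 0, 0],
    [0, 0, 0, 0, 0, 0],
    [0, 0, 0, 0, 0, 0],
  ],
  grip=0,
)

```text
t: 27.62
ee_pos: [559.9, 30.8, 8.9]
orientation: [1.203, 1.22, -1.196]
ft_force: [-0.2, -0.1, -0.1]
width: 87.6
```

Call:
carry_out(
  commands=[
    [-0.015, 0, 0, 0, 0, 0],
    [-0.025, 0, 0, 0, 0, 0],
    [-0.03, 0, 0, 0, 0, 0],
    [-0.03, 0, 0, 0, 0, 0],
    [-0.03, 0, 0, 0, 0, 0],
    [-0.03, 0, 0, 0, 0, 0],
    [-0.02, 0, -0.03, 0, 0, 0],
    [0, 0, -0.05, 0, 0, 0],
  ],
)

```text
t: 28.62
ee_pos: [559.6, 108.9, 202.9]
orientation: [1.21, 1.214, -1.196]
ft_force: [0.6, -0.6, -0.2]
width: 87.8
```

Call:
carry_out(
  commands=[
    [0, 0, -0.05, 0, 0, 0],
    [0, 0, -0.03, 0, 0, 0],
    [0, 0, 0, 0, 0, 0],
    [0, 0, 0, 0, 0, 0],
    [0, 0, 0, 0, 0, 0],
    [0, 0, 0, 0, 0, 0],
  ],
)

```text
t: 29.38
ee_pos: [558.7, 191.2, 208.7]
orientation: [1.212, 1.211, -1.191]
ft_force: [0.3, -0.4, -0.5]
width: 87.8
```

```bash
python3 -c "
from h import *
obs()
a=cam('scene');b=cam('side')
cv2.imwrite('pics/s7.png',np.vstack([cv2.resize(a['pixels'][120:290,130:450],(600,319)),cv2.resize(b['pixels'][90:310,220:500],(344,270)).copy() if 0 else cv2.resize(b['pixels'][100:240,220:530],(600,271))]))"
```

```text
t 29.38 pos [558.7 191.2 208.7] q [0.308 0.384 1.728 0.005 1.017 0.295] F [ 0.3 -0.4 -0.5] M [-0.02  0.02  0.04] w 87.8
[[0.011, 1.0, 0.01], [0.007, 0.01, -1.0], [-1.0, 0.011, -0.007]]
```

View pics/s7.png

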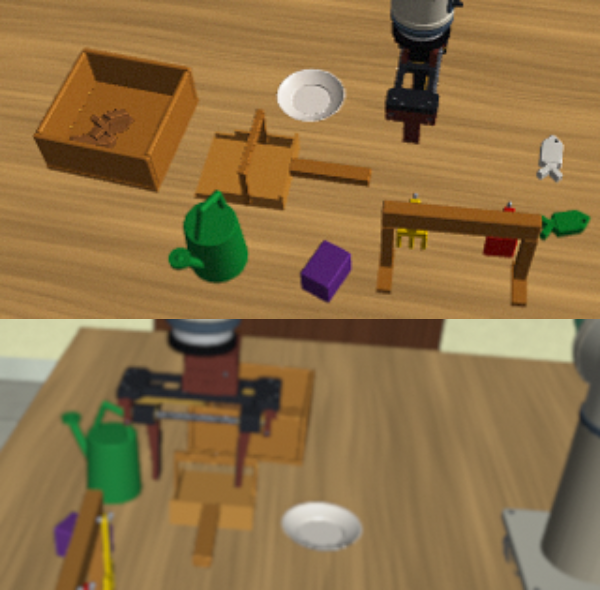

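The empty scoop lies flat and upright at crop (250,170), and the fish and boat are in the bin at (108,125). The can, saucer and block look unmoved. I'll do a last numeric check on the bystanders and hand in.

```bash
python3 - <<'E'
from h import *
b=cv2.imread('pics/scene0.png');a=cam('scene')['pixels']
for n,lo,hi,r in(('can',(40,120,40),(85,255,255),(215,220,270,275)),('block',(125,100,40),(160,255,255),(285,245,325,285))):
    for im in(b,a):
        x0,y0,x1,y1=r;m=cv2.moments(cv2.inRange(cv2.cvtColor(im[y0:y1,x0:x1],cv2.COLOR_BGR2HSV),lo,hi),True)
        print(n,round(m['m10']/m['m00']+x0,2),round(m['m01']/m['m00']+y0,2),m['m00'])
print(ctrl.close_job())
E
```

```text
can 242.78 248.39 1296.0
can 242.77 248.34 1300.0
block 303.64 263.91 554.0
block 303.65 263.86 553.0
the job is handed in; nothing more can be done
None
```

The job is done and handed in at about 29.5 s, well under the 72 s limit.

- **Carry and set down:** I took the loaded scoop by its loop, drew it out from under the rail and set it down level beside the bin, with nothing spilled.
- **Tip:** I let go, took it again by the handle and brought it level over the bin. I tipped it to 63° with the lip about 95 mm above the bench, just over the 90 mm rim.
- **Put back:** The empty scoop went back flat on the bench, right way up, and the gripper moved clear.

**Last checks:**
- The final pictures show the fish and boat in the bin and the scoop flat and empty.
- The can and block have moved less than 0.1 pixel in the scene view.
- The saucer I checked by eye only; it was partly hidden by the gripper at the start, but nothing went near it.

**One disagreement:** when I lowered the empty scoop, the tool read about 6 mm lower than expected before the scoop's weight came off the wrist. It had probably slipped a little in the grip; it lay flat after I let go. At the first set-down the wrist force briefly reached about 21 N, which is within the limits.

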